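Let the thick vial out of its gated dispenser

ROBOT

A 6-joint arm with a two-finger parallel gripper is mounted at the origin on the work surface. World frame = base frame: x ahead of the robot, y to its left, z up, the work surface at z = 0. Lengths are in m, angles in rad, forces in N, time in s.
With the tool pointing down it reaches from about 0.225 to 0.875 m from the base axis. Payload 3.4 kg.
Tool frame: the origin (TCP) lies at the very end of the fingers, on their centre line; the grasp point (between the pads) lies 19 mm behind it (manip.grasp_offset is the distance from the TCP to the grasp point, in m); x points along the fingers, y is the direction in which the jaws open and shut, and the axes are right-handed (so a half turn about x gives the same grasp; the last joint's range is limited). The gripper opens to 85 mm and grips with 20 to 120 N. Pads are 22 mm wide; open, the fingers measure 114 mm over their backs; the gripper's body (76 mm by 85 mm) begins 54 mm behind the grasp point. The pads swing forward as they close: fully open they stand 13 mm farther back than shut.
Start: joints at [-1.28, 0.276, 1.505, -0, 1.361, -0.121], TCP at [0.23, -0.527, 0.231] pointing down, gripper open.
Joint ranges: [-2.89, 2.89], [-0.75, 2.08], [0.22, 2.7], [-1.18, 4.32], [0.11, 2.71], [-2.7, 2.7]. Speed limits (rad/s): [2.57, 2.57, 3.14, 3.14, 3.14, 3.14].

INTERFACE

Orientations are given as a unit quaternion [w, x, y, z].
In Python, from rig import manip gives the robot as it stands.
- The arm moves only by the tool step_arm, never from a script. Its argument "increments" is a list of rows, each an object with "grip": the opening, from 0 (shut) to 1 (fully open); "delta_pos": the shift along the world's x, y, z in m, a list of three; "twist": the turn about the world's z in degrees. A call has 1 to 10 rows; each row shifts and turns the commanded pose from where the row before left it; what a row does not reach is not made up. A row lasts 1/12 s, in which the tool goes at most 41.7 mm and 7.16 degrees, less where a joint would pass 70% of its speed; a pose out of reach is approached as far as the arm can. A call with a gripper value outside its range is refused whole. The fingers move at their own pace and stop on an object; "force" is the grip in N (left out, the last holds). Time passes only in rows, so rows that do not move let the fingers close. It gives the time, the measured TCP pose, the force and the opening at its end, in the units of the state.
- manip.get_state(): the state, without advancing time (a new reading comes with each control period).
- manip.get_image(name): name is "scene" or "side" or "wrist"; returns a dict with "img" (420x560x3 uint8, red, green, blue), "fx", "fy", "cx", "cy" (pixels), "D" ([k1, k2, p1, p2, k3] as OpenCV has them; the pictures are not rectified), "rvec" (rotation vector, rad) and "tvec" (3), from world to camera coordinates, as OpenCV has them; the wrist camera has in their place "mount" (4x4, takes a point from camera to tool coordinates, whose origin is the TCP and whose axes are the tool frame's). Camera axes: x right, y down, z forward; pixel columns grow to the right and rows downward; lengths in m; the calibration is good to about 2 mm. A picture is of the moment at which its call begins: read the wrist's pose just before it. There is no depth.
- manip.sign_off(): hands the job in, once; it reports no verdict.
The state is a dict: "clock": time; "qpos": joint angles; "qd": joint speeds; "effort": joint torques, N m; "position": TCP position; "ee_rot": TCP orientation; "contact_force": force on the tool from outside, world axes, zero at the start; "moment": the same for the moment, N m; "width": finger opening in m.
Only numpy, scipy, OpenCV 4.12 (cv2) and the standard library are available. Lean on these libraries where they do the work, as an engineer would, in place of code of your own. Each camera call takes 0.05 s, during which the arm holds its last target. There are 200 camera calls.

TASK

Two alike ramp dispensers stand on the bench, each holding one capped amber vial behind a gate that is worked by the see-saw lever along its side. On the dispenser that holds the thicker vial, press the lever's black paddle down with the fingertips until the vial has rolled out to the end stop, then let go so that the gate drops shut behind it. Touch no vial or gate, do not work the other dispenser, and leave everything else standing where it is.

Things in the scene. Friction and masses are not known exactly. Their poses are not given: they have to be found in the camera images.
- dispenser_a: Fixed ramp dispenser: grey channel, 60 wide inside, sloping 0.2 rad down to its own +x. Origin: on the bench under the channel's middle; z up, y left. Gate blade at x = 18, end stop at x = 110, high end at x = -92 with walls 85 high; fulcrum 98 high. The see-saw beam runs along y = 51.5, its paddle at x = -165. Lengths in mm. This one holds the thick vial.
- dispenser_b: Fixed ramp dispenser: grey channel, 60 wide inside, sloping 0.2 rad down to its own +x. Origin: on the bench under the channel's middle; z up, y left. Gate blade at x = 18, end stop at x = 110, high end at x = -92 with walls 85 high; fulcrum 98 high. The see-saw beam runs along y = 51.5, its paddle at x = -165. Lengths in mm. This one holds the slim vial and is to be left alone.
- paddle_a (a point): Black pad 46 x 42 x 6 at the uphill end of the see-saw beam, free space under it. Origin: centre of its top face, 101 above the bench at rest, 120 from the pivot; x along the beam to the gate, z out of the pad. Pressed straight down it sinks about 49 to its stop; return spring about 2 N at first, 5 N at the stop. Lengths in mm. Dispenser with the thick vial: press this one.
- paddle_b (a point): Black pad 46 x 42 x 6 at the uphill end of the see-saw beam, free space under it. Origin: centre of its top face, 101 above the bench at rest, 120 from the pivot; x along the beam to the gate, z out of the pad. Pressed straight down it sinks about 49 to its stop; return spring about 2 N at first, 5 N at the stop. Lengths in mm. Dispenser with the slim vial: do not press.
- lever_a (a joint): Turn of the see-saw beam: 0 = paddle up and gate shut, 0.42 rad = paddle fully down and gate fully up. Dispenser with the thick vial. The vial can pass under the gate from about 0.3 rad.
- lever_b (a joint): Turn of the see-saw beam: 0 = paddle up and gate shut, 0.42 rad = paddle fully down and gate fully up. Dispenser with the slim vial.
- gate_a (a point): Gate: clear plastic blade 52 wide hanging from a crossbar at the downhill end of the beam, 63 from the pivot. Point: middle of the blade's lower edge, about 5 above the channel floor when shut, about 35 above it with the beam fully over. Dispenser with the thick vial. Lengths in mm.
- gate_b (a point): Gate: clear plastic blade 52 wide hanging from a crossbar at the downhill end of the beam, 63 from the pivot. Point: middle of the blade's lower edge, about 5 above the channel floor when shut, about 35 above it with the beam fully over. Dispenser with the slim vial. Lengths in mm.
- vial_a: Thick vial, amber glass with a white cap, 26 in diameter, 56 long, 30 to 55 g, lying across the channel against the gate. Origin: its centre; y along it, x and z turn as it rolls. Once the gate is up it rolls down in about a second, to rest against the end stop (then its centre is about 96 along x from the dispenser's origin). Lengths in mm.
- vial_b: Slim vial, amber glass with a white cap, 15 in diameter, 57 long, lying across the other channel against its gate. Origin: its centre. To stay there. Lengths in mm.
- jar: Clear specimen jar, 38 in diameter, 55 high, upright on the bench beside one dispenser. Origin: centre of its underside. To be left alone. Lengths in mm.
- dropper: Small amber bottle with a black cap, 28 in diameter, 70 high, upright on the bench beside the other dispenser. Origin: centre of its underside. To be left alone. Lengths in mm.
- slide_box: Grey box for glass slides, 90 x 35 x 30 high. Origin: centre of its underside. To be left alone. Lengths in mm.
- petri: Closed glass dish, 90 in diameter, 14 high. Origin: centre of its underside. To be left alone. Lengths in mm.
- pen: Blue pen lying on the bench, about 140 long, 9 thick. Origin: underside of its middle. To be left alone. Lengths in mm.
Not all that is in view belongs to the job. What is shaped like the vial_a but green is not meant.

How it is judged:
By the outcome, as a careful person would: the job done as asked, in the order asked, and still so for the second after the job is handed in, with the robot touching nothing.
It also fails if it takes over 32 s, if anything falls off the work surface, if the arm or the gripper's body presses on something with over 40 N, if the wrist force passes 120 N, or if a joint passes its speed limit or range.

## Working session

There is one attempt and no reset: what is moved stays moved. The work goes in short steps, Python scripts to look and compute and a tool call to move; the robot and the scene stay as the last step left them, time stands still between calls to the robot, and variables do not carry over. Pictures are saved under pics/ and viewed, about 8 in all and at most 12, crops included, and the job is handed in when it is done.

Besides the shell and the picture viewer there is one more tool, called after "Request:" as name(argument=value, ...) on one line, values as JSON. step_arm: Moves the arm, as the interface text tells. Its arguments: {"type":"object","properties":{"increments":{"type":"array"},"force":{"type":"number"}},"required":["increments"]}

```bash
mkdir -p pics; cat > h.py <<'E'
import numpy as np, cv2
from rig import manip
def K(d): return np.array([[d['fx'],0,d['cx']],[0,d['fy'],d['cy']],[0,0,1.]])
def snap(n,f):
    d=manip.get_image(n); cv2.imwrite(f'pics/{f}.png',d['img'][:,:,::-1]); 
    np.save(f'pics/{f}.npy',d,allow_pickle=True); return d
def load(f): return np.load(f'pics/{f}.npy',allow_pickle=True).item()
def ray(d,uv):
    p=cv2.undistortPoints(np.array([[uv]],float),K(d),np.array(d['D'],float))[0,0]
    R=cv2.Rodrigues(np.array(d['rvec'],float))[0]; t=np.array(d['tvec'],float).ravel()
    return -R.T@t, R.T@np.array([p[0],p[1],1.])
def onz(d,uv,z):
    o,r=ray(d,uv); return o+r*(z-o[2])/r[2]
def proj(d,P):
    return cv2.projectPoints(np.array(P,float).reshape(-1,1,3),np.array(d['rvec'],float),np.array(d['tvec'],float),K(d),np.array(d['D'],float))[0][:,0]
E
python3 - <<'E'
from h import *
a=snap('scene','s0');b=snap('side','d0')
for d in(a,b): print(ray(d,(280,210)))
print(manip.get_state())
E
```

```text
(array([0.98334806, 0.26323751, 0.92760174]), array([-0.43014803, -0.23699732, -0.87109548]))
(array([ 0.53569658, -0.54178263,  0.62475329]), array([ 0.06321415,  0.71835715, -0.69281354]))
{'clock': 0.1, 'qpos': array([-1.28003519e+00,  2.76566050e-01,  1.50600537e+00, -5.36183426e-06,
        1.36070410e+00, -1.21018125e-01]), 'qd': array([ 0.00069476,  0.00037557, -0.00273103, -0.00092974,  0.00203743,
       -0.0005136 ]), 'effort': array([ 2.01228147e-03, -4.17696404e+01, -2.46405923e+01, -1.89210305e-04,
        5.94145444e-03,  3.22518737e-06]), 'position': array([ 0.22998683, -0.52649111,  0.23050712]), 'ee_rot': array([-0.14396721, -0.69211972, -0.14515258,  0.69222429]), 'contact_force': array([ 0.48793011, -0.03468048, -0.25400263]), 'moment': array([0.01090739, 0.0141656 , 0.0767609 ]), 'width': 0.08547358813408686}
```

View pics/s0.png

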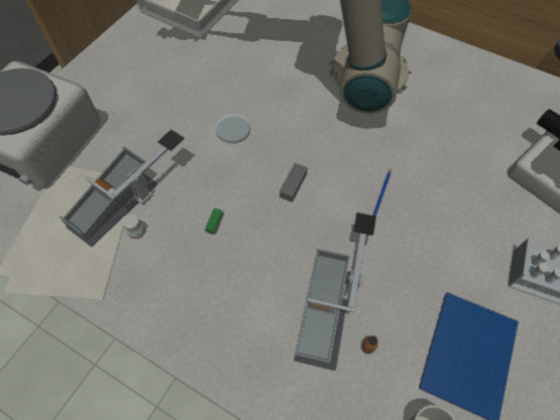

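View pics/d0.png

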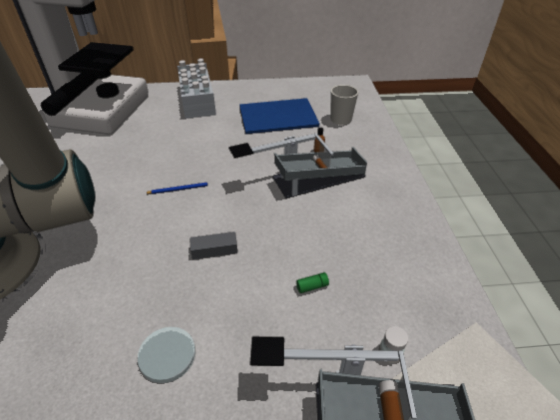

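The scene view shows the left dispenser with its paddle at (171,140) and vial near (103,185), and the right one with its paddle at (365,224) and vial near (322,306). The candidates for the thick vial are those two amber vials. The green cylinder (214,220) and the dropper (370,344) are decoys. Next I'll take a close crop, scaled to mm, to compare diameters.

```bash
python3 - <<'E'
from h import *
a=load('s0');b=load('d0')
for n,d,pts in(('s',a,[(171,140),(365,224)]),('d',b,[(268,351),(241,150)])):
    for p in pts: print(n,p,onz(d,p,.101).round(3))
def crop(d,c,h):
    o,r=ray(d,c); P=onz(d,c,.05); z=np.linalg.norm(P-o); s=int(h*d['fx']/z)
    x0,y0=max(0,int(c[0]-s)),max(0,int(c[1]-s)); im=d['img'][y0:y0+2*s,x0:x0+2*s,::-1]
    print(c,'dist',z,'px/m',d['fx']/z,im.shape,x0,y0)
    o=cv2.resize(im,None,fx=200/s*.72,fy=200/s*.72,interpolation=cv2.INTER_CUBIC); out=np.zeros((290,390,3),np.uint8); o=o[:290,:390]; out[:o.shape[0],:o.shape[1]]=o; return out
m=np.vstack([np.hstack([crop(a,(103,185),.07),crop(a,(322,306),.07)]),np.hstack([crop(b,(393,400),.07),crop(b,(322,158),.07)])])
cv2.imwrite('pics/m.png',m)
E
```

```text
s (171, 140) [ 0.543 -0.267  0.101]
s (365, 224) [0.515 0.206 0.101]
d (268, 351) [ 0.543 -0.274  0.101]
d (241, 150) [0.515 0.198 0.101]
(103, 185) dist 1.110984682854233 px/m 408.911575538736 (56, 56, 3) 75 157
(322, 306) dist 0.9249434496232964 px/m 491.15921330147125 (68, 68, 3) 288 272
(393, 400) dist 0.6357129614437547 px/m 641.0682916567088 (64, 88, 3) 349 356
(322, 158) dist 0.9698196436917729 px/m 420.21774339961445 (58, 58, 3) 293 129
```

View pics/m.png

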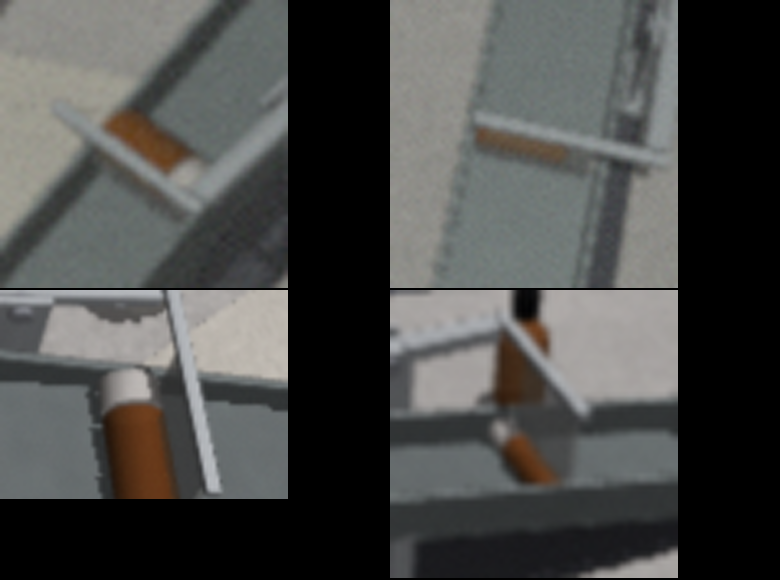

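The left column (dispenser at scene (103,185)) has the thick vial, about 28 mm across against about 15 mm for the other. The two views agree, so the paddle to press is near (0.543,-0.270). Before moving I'll check for obstacles on the way and the beam yaw.

```bash
python3 - <<'E'
from h import *
a=load('s0');b=load('d0')
print(proj(a,[[0,0,0],[0,0,.3],[.23,-.527,.231],[.23,-.527,0],[.543,-.27,.101]]).round())
for p in[(22,100),(95,125),(40,180),(60,70)]: print(p,onz(a,p,0).round(3),onz(a,p,.15).round(3))
# pad blob centroids
for d,(x,y) in((a,(171,140)),(b,(268,351))):
    g=cv2.cvtColor(d['img'],cv2.COLOR_RGB2GRAY); m=(g<60).astype(np.uint8)
    n,l,s,c=cv2.connectedComponentsWithStats(m); k=l[y,x]; print(s[k],c[k],onz(d,c[k],.1).round(4))
for d,p in((b,(399,355)),(a,(117,193))): print('beam end',onz(d,p,.1).round(3))
s=manip.get_state(); from scipy.spatial.transform import Rotation as R
w=s['ee_rot']; print(R.from_quat([*w[1:],w[0]]).as_matrix().round(2))
snap('wrist','w0')
E
```

```text
[[369.  70.]
 [394. -31.]
 [152. -23.]
 [171.  52.]
 [170. 140.]]
(22, 100) [ 0.583 -0.756  0.   ] [ 0.648 -0.591  0.15 ]
(95, 125) [ 0.55  -0.531 -0.   ] [ 0.62  -0.403  0.15 ]
(40, 180) [ 0.747 -0.53   0.   ] [ 0.785 -0.402  0.15 ]
(60, 70) [ 0.448 -0.748  0.   ] [ 0.535 -0.584  0.15 ]
[159 131  24  19 249] [170.43373494 139.81124498] [ 0.5424 -0.2695  0.1   ]
[250 337  34  29 938] [267.23667377 351.05863539] [ 0.5422 -0.2732  0.1   ]
beam end [ 0.72  -0.294  0.1  ]
beam end [ 0.714 -0.281  0.1  ]
[[-0.    0.4  -0.92]
 [ 0.   -0.92 -0.4 ]
 [-1.   -0.   -0.  ]]
```

View pics/w0.png

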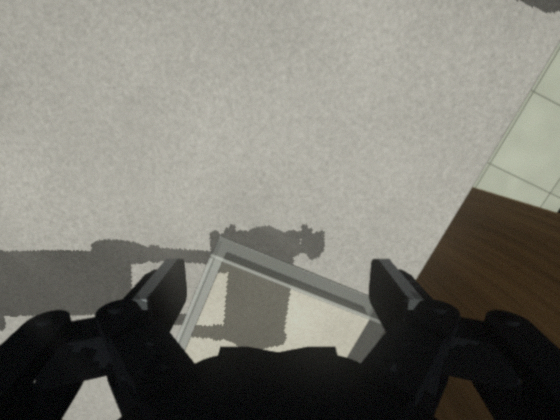

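Request:
step_arm(increments=[{"grip":0,"delta_pos":[0.01,0.03,0.0],"twist":0},{"grip":0,"delta_pos":[0.015,0.033,0],"twist":0},{"grip":0,"delta_pos":[0.015,0.033,0],"twist":0},{"grip":0,"delta_pos":[0.015,0.033,0],"twist":0},{"grip":0,"delta_pos":[0.015,0.033,0],"twist":0},{"grip":0,"delta_pos":[0.015,0.033,0],"twist":0},{"grip":0,"delta_pos":[0.02,0.03,0],"twist":0},{"grip":0,"delta_pos":[0.035,0.01,0],"twist":0},{"grip":0,"delta_pos":[0.035,0.01,0],"twist":0},{"grip":0,"delta_pos":[0.035,0.01,0],"twist":0}])

```text
clock: 0.98
position: [0.4413, -0.2707, 0.2316]
ee_rot: [0.145, 0.692, 0.144, -0.692]
contact_force: [0.3, -0.7, -0.8]
width: -0.0002
```

Request:
step_arm(increments=[{"grip":0,"delta_pos":[0.03,0.0,-0.01],"twist":0},{"grip":0,"delta_pos":[0.03,0.0,-0.01],"twist":0},{"grip":0,"delta_pos":[0.03,0.0,-0.02],"twist":0},{"grip":0,"delta_pos":[0.012,0.0,-0.02],"twist":0},{"grip":0,"delta_pos":[0,0,0],"twist":0},{"grip":0,"delta_pos":[0,0,0],"twist":0}])

```text
clock: 1.48
position: [0.5414, -0.2712, 0.1695]
ee_rot: [-0.144, -0.691, -0.146, 0.693]
contact_force: [-0.5, -0.1, 0.8]
width: -0.0001
```

```bash
python3 - <<'E'
from h import *
s=manip.get_state(); print(s['clock'],s['position'],s['width'],s['contact_force'])
a=snap('side','d1'); w=snap('wrist','w1')
cv2.imwrite('pics/m1.png',np.hstack([cv2.resize(a['img'],(400,300)),cv2.resize(w['img'],(400,300))])[:,:,::-1])
from scipy.spatial.transform import Rotation as R
q=s['ee_rot'];T=np.eye(4);T[:3,:3]=R.from_quat([*q[1:],q[0]]).as_matrix();T[:3,3]=s['position']
C=np.linalg.inv(T@np.array(w['mount']))
w['rvec']=cv2.Rodrigues(C[:3,:3])[0];w['tvec']=C[:3,3]
print('pad at',proj(w,[[.542,-.271,.101],[s['position'][0],s['position'][1],.101]])*400/560)
np.save('pics/w1.npy',w,allow_pickle=True)
E
```

```text
1.4833 [ 0.541408   -0.2711618   0.16951718] -0.00013554472090597692 [-0.46798959 -0.0512779   0.76820609]
pad at [[198.11716257 159.84498799]
 [198.02849445 160.42013405]]
```

View pics/m1.png

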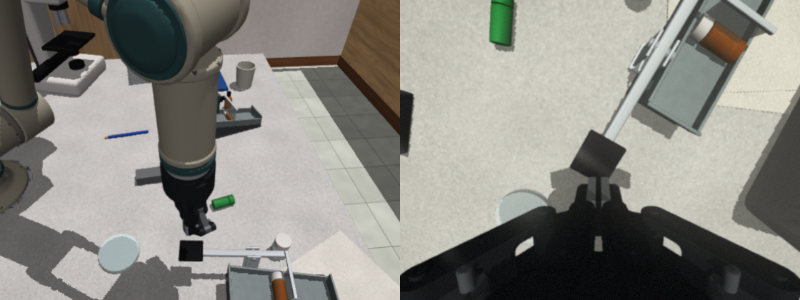

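The wrist view shows the fingertips right above the pad, whose centre is about (199,154) in the 400-px half. The thick vial is visible in that same dispenser. I'll refine the pad position and work out the press depth.

```bash
python3 - <<'E'
from h import *
w=load('w1'); k=1.4
for p in[(199,154),(197,130),(227,142),(171,166)]: print(onz(w,(p[0]*k,p[1]*k),.1).round(4))
print('beam',onz(w,(310*k,0),.115).round(3))
E
```

```text
[ 0.5477 -0.2695  0.1   ]
[ 0.5692 -0.2579  0.1   ]
[ 0.5701 -0.2898  0.1   ]
[ 0.5246 -0.2485  0.1   ]
beam [ 0.702 -0.297  0.115]
```

Request:
step_arm(increments=[{"grip":0,"delta_pos":[0.002,0.001,-0.03],"twist":0},{"grip":0,"delta_pos":[0,0,-0.025],"twist":0},{"grip":0,"delta_pos":[0,0,-0.01],"twist":0},{"grip":0,"delta_pos":[0.001,0,-0.01],"twist":0},{"grip":0,"delta_pos":[0.002,0,-0.01],"twist":0},{"grip":0,"delta_pos":[0.002,0,-0.01],"twist":0},{"grip":0,"delta_pos":[0.002,0,-0.01],"twist":0},{"grip":0,"delta_pos":[0.001,0,-0.004],"twist":0},{"grip":0,"delta_pos":[0,0,0],"twist":0},{"grip":0,"delta_pos":[0,0,0],"twist":0}])

```text
clock: 2.42
position: [0.5519, -0.2715, 0.0625]
ee_rot: [-0.145, -0.692, -0.144, 0.692]
contact_force: [-4.0, -2.0, 4.3]
width: -0.0003
```

Request:
step_arm(increments=[{"grip":0,"delta_pos":[0,0,0],"twist":0},{"grip":0,"delta_pos":[0,0,0],"twist":0},{"grip":0,"delta_pos":[0,0,0],"twist":0},{"grip":0,"delta_pos":[0,0,0],"twist":0},{"grip":0,"delta_pos":[0,0,0],"twist":0},{"grip":0,"delta_pos":[0,0,0],"twist":0},{"grip":0,"delta_pos":[0,0,0],"twist":0},{"grip":0,"delta_pos":[0,0,0],"twist":0},{"grip":0,"delta_pos":[0,0,0],"twist":0},{"grip":0,"delta_pos":[0,0,0],"twist":0}])

```text
clock: 3.25
position: [0.5519, -0.2715, 0.063]
ee_rot: [-0.145, -0.692, -0.144, 0.692]
contact_force: [-5.0, -2.7, 3.5]
width: -0.0002
```

```bash
python3 - <<'E'
from h import *
s=manip.get_state(); print(s['clock'],s['position'],s['contact_force'])
a=snap('side','d2'); b=snap('scene','s2')
c=lambda d,x,y:cv2.resize(d['img'][y:y+150,x:x+200],(400,300),interpolation=cv2.INTER_CUBIC)
cv2.imwrite('pics/m2.png',np.hstack([cv2.resize(a['img'][270:,290:],(400,300)),c(b,30,110)])[:,:,::-1])
E
```

```text
3.25 [ 0.55187183 -0.27148125  0.06299575] [-4.99937409 -2.66523476  3.46030639]
```

View pics/m2.png

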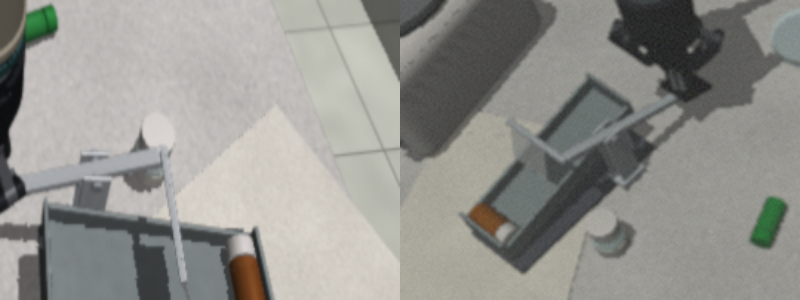

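The beam is tilted and the vial lies at the end stop (side crop (243,265), scene crop (490,220)). Now I'll let go along the reverse arc.

Request:
step_arm(increments=[{"grip":0,"delta_pos":[-0.002,0,0.006],"twist":0},{"grip":0,"delta_pos":[-0.002,0,0.01],"twist":0},{"grip":0,"delta_pos":[-0.002,0,0.01],"twist":0},{"grip":0,"delta_pos":[-0.002,0,0.01],"twist":0},{"grip":0,"delta_pos":[-0.001,0,0.012],"twist":0},{"grip":0,"delta_pos":[-0.001,0,0.02],"twist":0},{"grip":0,"delta_pos":[0,0,0.03],"twist":0},{"grip":0,"delta_pos":[-0.01,0,0.03],"twist":0},{"grip":0,"delta_pos":[-0.03,0,0.02],"twist":0},{"grip":0,"delta_pos":[-0.03,0,0.0],"twist":0}])

```text
clock: 4.18
position: [0.4748, -0.2721, 0.2157]
ee_rot: [0.148, 0.695, 0.143, -0.689]
contact_force: [0.6, -1.7, -0.0]
width: 0.0001
```

Request:
step_arm(increments=[{"grip":0,"delta_pos":[-0.03,0,0],"twist":0},{"grip":0,"delta_pos":[-0.03,0,0],"twist":0},{"grip":0,"delta_pos":[0,0,0],"twist":0},{"grip":0,"delta_pos":[0,0,0],"twist":0},{"grip":0,"delta_pos":[0,0,0],"twist":0},{"grip":0,"delta_pos":[0,0,0],"twist":0}])

```text
clock: 4.68
position: [0.4134, -0.2711, 0.2107]
ee_rot: [0.145, 0.693, 0.144, -0.692]
contact_force: [-0.6, -0.9, -0.2]
width: -0.0003
```

```bash
python3 - <<'E'
from h import *
s=manip.get_state(); print(s['clock'],s['position'],s['contact_force'],np.abs(s['qd']).max())
a=snap('side','d3'); b=snap('scene','s3')
cv2.imwrite('pics/m3.png',np.hstack([cv2.resize(a['img'],(400,300)),cv2.resize(b['img'][110:260,30:230],(400,300),interpolation=cv2.INTER_CUBIC)])[:,:,::-1])
E
```

```text
4.6833 [ 0.41340918 -0.27109644  0.21068511] [-0.57554669 -0.8921366  -0.15568341] 0.010551927832888768
```

View pics/m3.png

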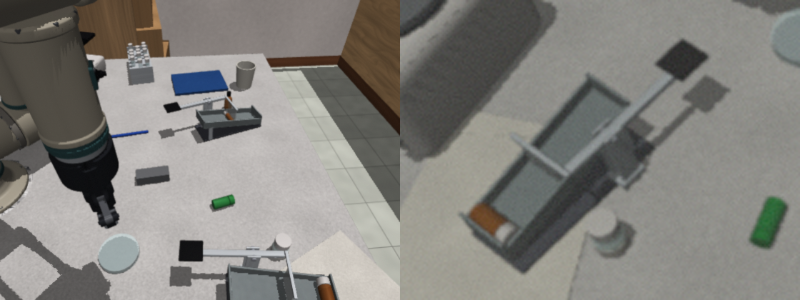

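The paddle is back up, the gate is shut, and the vial rests at the end stop. Nothing else has moved and the arm is clear, so I'm handing in.

```bash
python3 -c "
from rig import manip
print(manip.sign_off())"
```

```text
the job is handed in; nothing more can be done
None
```

The thick vial is out at the end stop and the gate has dropped shut behind it. I handed the job in at about 4.8 s on the robot's clock.

- **Choice of dispenser:** two camera views gave about 28 mm for one vial and 15 mm for the other. I pressed the paddle of the thicker one, at about (0.545, -0.270), with the gripper shut.
- **Press:** I took the paddle from 101 mm down to about 63 mm and held it there until the vial had rolled out. The highest force in the readings was about 7 N, including roughly 5 N sideways while I held the paddle down.
- **Last checks:** after I let go, the pictures showed the paddle back up and the vial resting at the stop. The other dispenser and everything else in view looked unmoved, and the arm was clear with no contact force beyond noise.
- **Differences:** the cameras disagreed on the paddle's position by about 4 to 6 mm, which was within the pad. No check failed.

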